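Close and pin the retaining bar of a sample rack

TASK

Get the small wooden rack of perfume atomisers ready to be carried: swing its hinged retaining bar shut by the red knob until the hole at the bar's end lines up with the hole in the steel fork, then take the brass-headed locking pin from its stand and push it down through fork and bar until its collar sits fully home on the fork. Let go, and leave the atomisers standing in their bays and the other things on the table where they are.

Things in the scene. Friction and masses are not known exactly. Their poses are not given: they have to be found in the camera images.
- rack: Fixed plywood rack, plate 176 x 100 x 12 mm, with three open-fronted bays. Origin: underside of the plate; z up, x along the shut bar (hinge to fork), y out of the bays' open front, where the bar swings. In its frame: hinge axis x -60, y 30 mm; fork hole x 70, y 30 mm; bay centres y -20, x -32, -6, 20 mm, with walls of 60 and 68 mm height round them.
- bar (a joint): Hinge of the aluminium retaining bar, upright axis, rad. 0: the bar's hole is exactly in line with the fork hole. Positive: swung open, towards the rack's +y (counter-clockwise from above). Range -0.12 to 1.1; light friction (0.04 N m), it stays where it is left.
- bar_hole (a point): Centre of the hole in the bar's end, at the bar's top face (47 mm above the table). Hole 12.5 mm across, through an 8 mm thick eye 26 x 26 mm; 130 mm from the hinge axis.
- bar_knob (a point): Centre of the top of the red upright knob on the bar: a round grip 16 mm across, its top 89 mm above the table and 38 mm tall above a 20 mm flange (4 mm thick) that lies on the bar's top face (47 mm above the table). 80 mm from the hinge axis, 50 mm from the bar's hole.
- fork_hole (a point): Centre of the black steel fork's hole at the top face of its upper plate, 58 mm above the table; z up along the hole. Fork: two level plates 28 x 28 mm, at heights 50 to 58 and 26 to 38 mm, each with a 12 mm hole, joined by a web on the rack's +x side. The bar's end swings freely through the gap between them; no stop marks the lined-up position.
- pin: Loose locking pin, about 60 g, 76 mm long, upright in its stand. Origin at the tip, z up along the pin. Steel shank 10 mm across, 42 mm long, its lowest 10 mm a cone tapering to 3 mm; then a brass collar 18 mm across, 4 mm thick; then a round brass grip 16 mm across, 30 mm tall (46 to 76 mm above the tip). It lifts out of the stand freely.
- pin_seat (a point): Point on the pin's axis at the underside of the collar, 42 mm above the tip; it meets point fork_hole when the pin is home. A stiff black rubber plug sits in the fork's lower hole, its top 30 mm above the table: the pin's weight does not carry it home; over the last 14 mm it must be pushed with about 6 N, driving the plug down ahead of its tip, and then it stays.
- stand: Fixed dark wooden block 50 x 50 x 52 mm with an upright 13.5 mm hole, in which the pin stands with its collar on the block's top. Origin at the middle of the underside.
- atomiser_1: Loose glass atomiser with black cap, 18 mm across, 80 mm tall, 19 g, standing in a bay of the rack. Origin at the middle of its underside, z up.
- atomiser_2: The same with silver-grey cap.
- atomiser_3: The same with gold cap.
- label_roll: Bystander: white label roll lying flat, 64 mm across, 26 mm tall. Origin at the middle of the underside.
- crimp_tin: Bystander: small round tin with green lid, 59 mm across, 26 mm tall. Origin at the middle of the underside.
- beaker: Bystander: glass beaker, 47 mm across, 55 mm tall. Origin at the middle of the underside.
- funnel: Bystander: steel funnel standing mouth down, 57 mm across, 56 mm tall. Origin at the middle of the underside.
- dropper_18: Bystander: amber dropper bottle with black cap, 39 mm across, 102 mm tall. Origin at the middle of the underside.

How it is judged:
By the outcome, as a careful person would: the job done as asked, in the order asked, and still so for the second after the job is handed in, with the robot touching nothing.
It also fails if it takes over 51 s, if anything falls off the work surface, if the arm or the gripper's body presses on something with over 40 N, if the wrist force passes 120 N, or if a joint passes its speed limit or range.

ROBOT

A 6-joint arm with a two-finger parallel gripper is mounted at the origin on the work surface; the furniture and walls round the work are solid. World frame = base frame: x ahead of the robot, y to its left, z up, the work surface at z = 0. Lengths are in m, angles in rad, forces in N, time in s.
With the tool pointing down it reaches from about 0.3 to 0.775 m from the base axis. Payload 14.6 kg.
Tool frame: the origin (TCP) lies midway between the tips of the shut fingers; the grasp point (between the pads) lies 19 mm behind it (ctrl.tcp_to_grasp is the z of the grasp point in the tool frame, in m); z points along the fingers, y is the line along which they close (so a half turn about z gives the same grasp; the last joint's range is limited). The gripper opens to 94 mm and grips with 3 to 60 N. Pads are 16 mm wide; open, the fingers measure 119 mm over their backs; the gripper's body (75 mm by 177 mm) begins 78 mm behind the grasp point.
Start: joints at [1.065, 0.3, 1.521, -0, 1.321, -0.067], TCP at [0.234, 0.498, 0.205] pointing down, gripper open.
Joint ranges: [-3.03, 3.03], [-0.79, 2.21], [0.23, 2.52], [-1.04, 4.18], [0, 3.07], [-2.55, 2.55]. Speed limits (rad/s): [2.22, 2.22, 2.57, 3.14, 3.14, 3.14].

INTERFACE

Orientations are given as [roll, pitch, yaw] about the fixed x, y, z axes, in that order (R = Rz(yaw) Ry(pitch) Rx(roll)).
In Python, from station import monitor, camera, ctrl gives the robot as it stands.
- The arm moves only by the tool apply_moves, never from a script. Its argument "plan" is one flat list of numbers, 4 for each row, row after row: the shift along the tool's x, y, z in mm, then the turn about the tool's z in rad. In form: [dx, dy, dz, spin, dx, dy, dz, spin, ...]. A call has 1 to 20 rows; each row shifts and turns the commanded pose from where the row before left it, along the tool's axes as they then stand; what a row does not reach is not made up. A row lasts 1/10 s, in which the tool goes at most 50 mm and 8.59 degrees, less where a joint would pass 70% of its speed; a pose out of reach is approached as far as the arm can. A call is refused whole if a number of a shift passes 50 or a number of a turn 0.15, either way. A call with a gripper value outside its range is refused whole. "hand" is the gripper command: -1 is shut, 1 is fully open, values between are in proportion, set as the call begins (left out, the last holds). The fingers move at their own pace and stop on an object; "squeeze" is the grip in N (left out, the last holds). Time passes only in rows, so rows that do not move let the fingers close. It gives the time, the measured TCP pose, the force, the opening and the grip force at its end, in the units of the state.
- monitor.get_obs(): the state, without advancing time (a new reading comes with each control period).
- camera(name): name is "scene" or "side" or "wrist"; returns a dict with "image" (400x640x3 uint8, red, green, blue), "range_z" (400x640 float32, m along the optical axis (not along the pixel's ray), 0 where there is no reading), "mtx" (3x3 intrinsics, pixels), "distortion" ([k1, k2, p1, p2, k3] as OpenCV has them; the pictures are not rectified), "rvec" (rotation vector, rad) and "tvec" (3), from world to camera coordinates, as OpenCV has them. Camera axes: x right, y down, z forward; pixel columns grow to the right and rows downward; lengths in m; the calibration is good to about 2 mm. A picture is of the moment at which its call begins.
- ctrl.hand_in(): hands the job in; it is judged then, once.
The state is a dict: "time_s": time; "qpos": joint angles; "joint_vel": joint speeds; "tau": joint torques, N m; "ee_pos": TCP position; "eef_rot": TCP orientation; "force": force on the tool from outside, world axes, zero at the start; "moment": the same for the moment, N m; "grip_width": finger opening in m; "grip_force": force on a finger pad.
Only numpy, scipy, OpenCV 4.12 (cv2) and the standard library are available. Lean on these libraries where they do the work, as an engineer would, in place of code of your own. Each camera call takes 0.05 s, during which the arm holds its last target. There are 200 camera calls.

## Working session

There is one attempt and no reset: what is moved stays moved. The work goes in short steps, Python scripts to look and compute and a tool call to move; the robot and the scene stay as the last step left them, time stands still between calls to the robot, and variables do not carry over. Pictures are saved under pics/ and viewed, at most 10 in all, crops included, and the job is handed in when it is done.

Besides the shell and the picture viewer there is one more tool, called after ">>>" as name(argument=value, ...), one argument or row to a line, values as JSON. apply_moves: Moves the arm, as the interface text tells. Its arguments: {"type":"object","properties":{"plan":{"type":"array","items":{"type":"number"}},"hand":{"type":"number"},"squeeze":{"type":"number"}},"required":["plan"]}

```bash
mkdir -p pics; cat > h.py <<'E'
from station import monitor, camera, ctrl
import numpy as np, cv2
def snap(n,f):
    c=camera(n); cv2.imwrite(f'pics/{f}.png',c['image'][:,:,::-1]); np.savez(f'pics/{f}.npz',**c); return c
def load(f): return dict(np.load(f'pics/{f}.npz'))
def ray(c,u,v):
    R,_=cv2.Rodrigues(c['rvec']); p=cv2.undistortPoints(np.array([[[u,v]]],float),c['mtx'],c['distortion'])[0,0]
    return -R.T@c['tvec'].ravel(), R.T@np.array([p[0],p[1],1])
def atz(c,u,v,z):
    o,d=ray(c,u,v); return o+d*(z-o[2])/d[2]
def dep(c,u,v):
    o,d=ray(c,u,v); return o+d*c['range_z'][int(v),int(u)]
def proj(c,P): return cv2.projectPoints(np.array(P,float).reshape(-1,3),c['rvec'],c['tvec'],c['mtx'],c['distortion'])[0][:,0]
E
python3 -c "
from h import *
a=snap('scene','s0');b=snap('side','d0');print(monitor.get_obs(),ctrl.tcp_to_grasp)
for c in(a,b):print(ray(c,320,200))"
```

```text
{'time_s': 0.1, 'qpos': array([ 1.06540082e+00,  3.00413187e-01,  1.52151446e+00,  1.24041637e-05,
        1.32070369e+00, -6.65946080e-02]), 'joint_vel': array([-0.00083183, -0.00217821, -0.00091879,  0.00073573,  0.00026103,
       -0.00112252]), 'tau': array([ 1.62937311e-03, -5.32637429e+01, -3.53283727e+01,  7.09864986e-02,
        2.34893057e-02, -7.91265916e-05]), 'ee_pos': array([0.23355284, 0.49768929, 0.20494628]), 'eef_rot': array([-3.14055707e+00, -8.11082388e-05,  2.70278864e+00]), 'force': array([0.10281572, 0.93177023, 0.52495859]), 'moment': array([ 0.01550604,  0.00292631, -0.01162307]), 'grip_force': 0.0, 'grip_width': 0.0938125034818944} -0.0188
(array([-0.27479814, -0.77012528,  0.63849416]), array([ 0.61231684,  0.62888477, -0.47919156]))
(array([ 0.22845536, -0.94585591,  0.70953669]), array([ 0.20265685,  0.81785293, -0.53861635]))
```

View pics/s0.png

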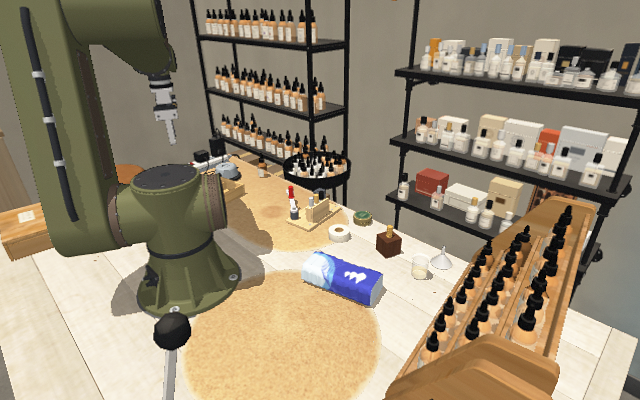

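View pics/d0.png

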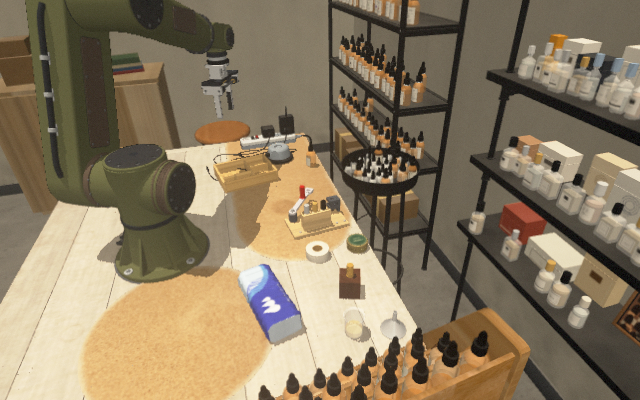

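The scene view has the rack at about (310,210), the red knob at (291,190) and the stand at (388,243). In the side view they're at (315,222), (302,190) and (350,283). I'll enlarge both.

```bash
python3 -c "
from h import *
a=load('s0');b=load('d0')
A=cv2.resize(a['image'][170:270,270:410],None,fx=5,fy=3,interpolation=3) if 0 else cv2.resize(a['image'][175:265,275:408],None,fx=6,fy=6,interpolation=3)[:, :798]
B=cv2.resize(b['image'][175:300,275:380],None,fx=4.8,fy=4.8,interpolation=3)
cv2.imwrite('pics/B.png',B[:,:,::-1]);
for n,c,p in(('s',a,[(291,187,.089),(389,227,.1),(388,236,.052)]),('d',b,[(302,187,.089),(350,266,.1),(350,272,.052)])):
  for u,v,z in p: print(n,u,v,atz(c,u,v,z).round(3),dep(c,u,v).round(3))
"
```

```text
s 291 187 [0.425 0.085 0.089] [0.425 0.086 0.089]
s 389 227 [ 0.434 -0.304  0.1  ] [ 0.454 -0.29   0.085]
s 388 236 [ 0.457 -0.287  0.052] [ 0.451 -0.291  0.056]
d 302 187 [0.427 0.085 0.089] [0.428 0.088 0.087]
d 350 266 [ 0.452 -0.309  0.1  ] [ 0.458 -0.294  0.085]
d 350 272 [ 0.463 -0.279  0.052] [ 0.457 -0.297  0.069]
```

View pics/B.png

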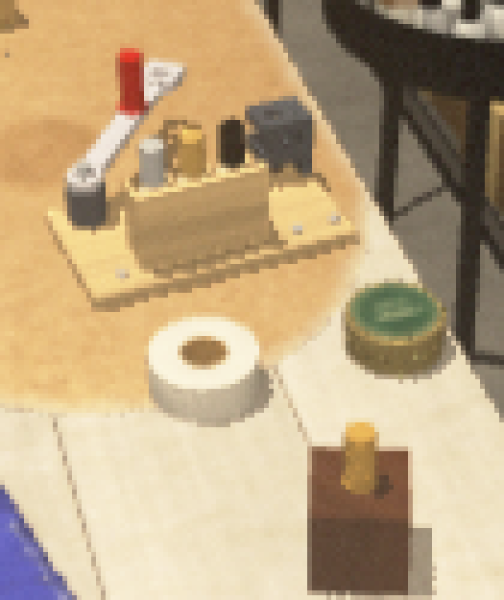

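```bash
python3 -c "
from h import *
b=load('d0')
f=lambda x,y:(275+(x-.5)/4.8,175+(y-.5)/4.8)
for n,x,y,z in(('hinge',87,172,.05),('fork',280,108,.058),('pintop',361,428,.086),('c1',97,303,.006),('c2',358,238,.006),('cfl',48,215,.012),('bareye',163,73,.047)): print(n,atz(b,*f(x,y),z).round(3),dep(b,*f(x,y)).round(3))
c=camera('wrist');R,_=cv2.Rodrigues(c['rvec']);print(-R.T@c['tvec'].ravel(),R[2],R[0],c['mtx'])
"
```

```text
hinge [0.384 0.021 0.05 ] [0.384 0.023 0.048]
fork [0.517 0.046 0.058] [0.518 0.051 0.055]
pintop [ 0.46  -0.288  0.086] [ 0.461 -0.287  0.084]
c1 [ 0.372 -0.054  0.006] [ 0.373 -0.053  0.005]
c2 [ 0.544 -0.036  0.006] [ 0.547 -0.026 -0.002]
cfl [0.359 0.036 0.012] [ 0.362  0.06  -0.005]
bareye [0.458 0.129 0.047] [0.461 0.142 0.039]
[0.17323994 0.52540873 0.38422404] [ 0.20680213 -0.09771109 -0.97349136] [ 4.24895553e-01  9.05242184e-01 -5.98769735e-04] [[358.90121189   0.         317.89702712]
 [  0.         358.90121189 203.70924303]
 [  0.           0.           1.        ]]
```

>>> apply_moves(
  plan=[-29.5,-24.2,2,0,-29.5,-24.2,2,0,-29.5,-24.2,2,0,-29.5,-24.2,2,0,-29.5,-24.2,2,0,-29.5,-24.2,2,0,-29.5,-24.2,2,0,-29.5,-24.2,2,0,-29.5,-24.2,10,0,-29.5,-24.2,10,0,-29.5,-24.2,14,0,-29.5,-24.2,15,0,0,0,0,0.14,0,0,0,0],
  hand=-0.2,
)

```text
time_s: 1.55
ee_pos: [0.4307, 0.0838, 0.14]
eef_rot: [-3.141, -0.001, 2.558]
force: [-0.4, 0.8, -0.2]
grip_width: 0.0377
grip_force: 0.0
```

```bash
python3 -c "
from h import *
c=snap('wrist','w1');o=monitor.get_obs();print(o['ee_pos'],o['eef_rot'],o['grip_width'])
print(proj(c,[[.426,.086,.089],[.384,.021,.05],[.517,.046,.058],[.458,.129,.047]]))
cv2.imwrite('pics/w1b.png',cv2.resize(c['image'],(800,500),interpolation=3)[:,:,::-1])"
```

```text
[0.43068132 0.08447    0.1403515 ] [-3.14137209e+00 -3.38949414e-04  2.56421426e+00] 0.03765930967820656
[[317.77421287 214.1318574 ]
 [217.51457178 202.1044212 ]
 [338.4375032  320.98754431]
 [386.41399722 204.07822539]]
```

View pics/w1b.png

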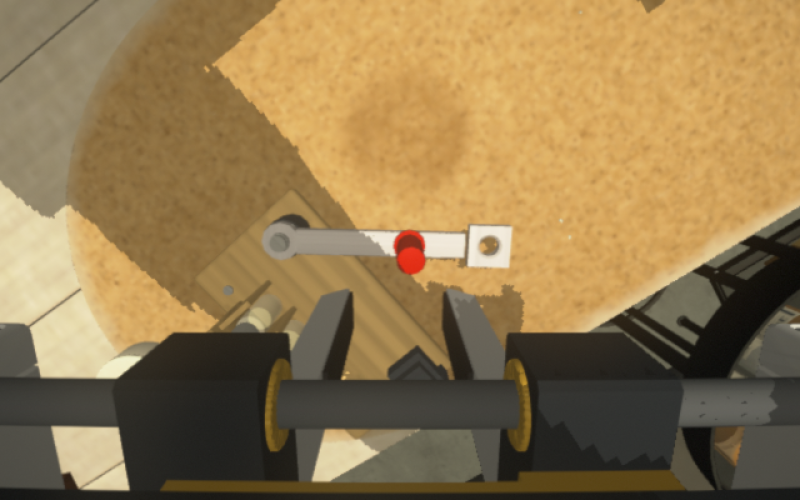

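The wrist view, in original pixels, shows the hinge at (224,193), the knob top at (329,209) and the bar hole at (392,197). The fork is mostly hidden by the fingers, near (332,292).

```bash
python3 -c "
from h import *
c=load('w1')
k=atz(c,328.7,208.8,.089);h=atz(c,391.6,196.5,.047);print(k,h,dep(c,328,208),dep(c,224,193))
g=atz(c,223.7,192.8,dep(c,224,193)[2]);print('hinge',g,np.linalg.norm((h-g)[:2]),np.linalg.norm((k-g)[:2]),np.linalg.norm((h-k)[:2]))
d=(h-g)[:2];print('bar yaw',np.arctan2(d[1],d[0]))
y=monitor.get_obs();p=y['ee_pos'];w=y['eef_rot'][2]
e=(k-p);print('tool',e[0]*np.cos(w)+e[1]*np.sin(w),e[0]*np.sin(w)-e[1]*np.cos(w))"
```

```text
[0.42693729 0.09403866 0.089     ] [0.45503349 0.13547772 0.047     ] [0.4263019  0.09391103 0.08865605] [0.38092892 0.03097623 0.05442262]
hinge [0.3806804  0.03087912 0.05442262] 0.12833256972486626 0.07828682497051644 0.050065878309893605
bar yaw 0.9528307602495669
tool 0.008359961100216065 0.005973948656289466
```

>>> apply_moves(
  plan=[8.4,6,0,0,0,0,25,0,0,0,28,0,0,0,25,0,0,0,0,0],
)

```text
time_s: 2.1
ee_pos: [0.4252, 0.0952, 0.0605]
eef_rot: [-3.139, -0.003, 2.566]
force: [0.2, -0.1, 0.2]
grip_width: 0.0375
grip_force: 0.0
```

>>> apply_moves(
  plan=[0,0,0,0,0,0,0,0,0,0,0,0,0,0,0,0,0,0,0,0],
  hand=-1,
  squeeze=12,
)

```text
time_s: 2.6
ee_pos: [0.4277, 0.0943, 0.0635]
eef_rot: [3.14, 0.002, 2.563]
force: [-0.9, 0.1, 7.3]
grip_width: 0.0154
grip_force: 12.0
```

```bash
python3 -c "
from h import *
c=snap('wrist','w2');print(monitor.get_obs())
cv2.imwrite('pics/w2b.png',cv2.resize(c['image'],(800,500),interpolation=3)[:,:,::-1])"
```

```text
{'time_s': 2.65, 'qpos': array([ 1.33335241e-01,  2.39337747e-01,  1.96879890e+00, -3.28007680e-05,
        9.31456324e-01, -8.58688644e-01]), 'joint_vel': array([ 0.00042938, -0.00093741, -0.00156017,  0.0003935 ,  0.00170453,
       -0.00049958]), 'tau': array([ 1.22825210e-01, -3.91770959e+01, -2.60509390e+01,  9.70740896e-02,
       -2.63082208e-01, -1.56891259e-02]), 'ee_pos': array([0.4276729 , 0.0942848 , 0.06351388]), 'eef_rot': array([3.14030595e+00, 1.53095624e-03, 2.56283877e+00]), 'force': array([-1.79170356,  0.17225471,  7.63025424]), 'moment': array([-0.11568537,  0.28505379, -0.03038765]), 'grip_force': 12.003843784332275, 'grip_width': 0.015599638558367098}
```

View pics/w2b.png

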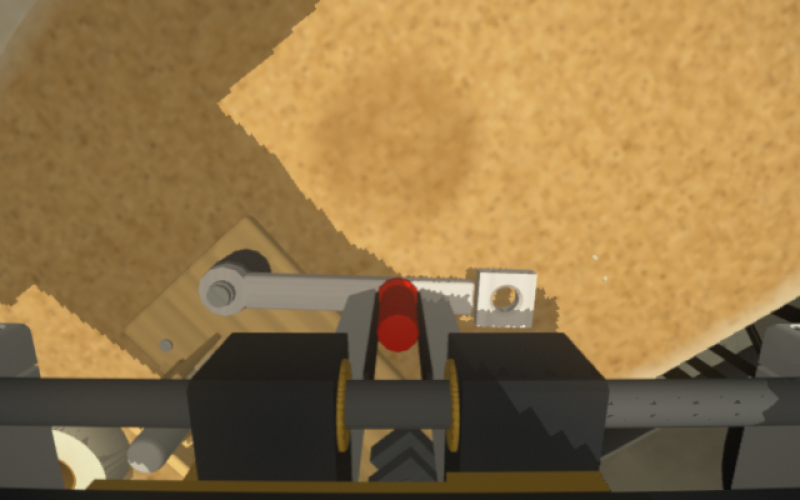

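The knob is gripped. The hinge is at (176,234) and the bar hole at (405,238). Next I'll get the rack's yaw from the plate edges: the corner at (200,174), the short edge to (100,264) and the front edge.

```bash
python3 -c "
from h import *
A=lambda d:np.arctan2(d[1],d[0])
c=load('w2');q=lambda u,v,z=.012:atz(c,u/1.25,v/1.25,z)
h=q(506,298,.047);g=q(221,293,.054);print('bar',h,g,A(h-g),np.linalg.norm((h-g)[:2]))
a,b,e=q(250,218),q(125,330),q(300,274);print(a,b,'yaw',A(a-b)-np.pi/2,A(e-a))
c=load('w1');a,b,e=q(293,191),q(195,273),q(445,350);print(a,b,'yaw',A(a-b)-np.pi/2,A(e-a))
# depth-based plate / fork mask from scene,side
for n in('s0','d0'):
  c=load(n);R,_=cv2.Rodrigues(c['rvec']);u,v=np.meshgrid(np.arange(640),np.arange(400))
  p=cv2.undistortPoints(np.stack([u,v],-1).reshape(-1,1,2).astype(float),c['mtx'],c['distortion'])[:,0]
  z=c['range_z'].reshape(-1,1);P=(np.c_[p,np.ones(len(p))]*z-c['tvec'].ravel())@R
  m=(z[:,0]>0)&(P[:,2]>.008)&(P[:,2]<.2)&(abs(P[:,0]-.45)<.12)&(abs(P[:,1]-.03)<.08)
  mf=m&(P[:,2]>.053)&(P[:,2]<.062)&(P[:,0]>.49)
  print(n,m.sum(),mf.sum(),P[mf].mean(0),P[mf].min(0),P[mf].max(0))
  mw=m&(P[:,2]>.05)&(P[:,2]<.1)&(P[:,1]<.055)&(P[:,0]<.5); Q=P[mw]
  pl=m&(P[:,2]>.009)&(P[:,2]<.015);r=cv2.minAreaRect(P[pl,:2].astype(np.float32)*1000);print(r)
"
```

```text
bar [0.45478536 0.13541185 0.047     ] [0.38079083 0.03081383 0.054     ] 0.9551091709785544 0.12812469359191125
[0.35897907 0.04694399 0.012     ] [ 0.37044167 -0.04993796  0.012     ] yaw 0.11776767886799755 0.10380062001331553
[0.3586966  0.04516092 0.012     ] [ 0.36673932 -0.0480641   0.012     ] yaw 0.08605906760667303 0.15424605047128306
s0 1157 38 [0.51467782 0.04771846 0.05652459] [0.49425759 0.03285667 0.05322486] [0.5360238  0.05966761 0.05984004]
((448.2819519042969, 5.905509948730469), (176.7719268798828, 101.19940948486328), 7.648664474487305)
d0 1604 65 [0.51441974 0.04442637 0.05592072] [0.49487431 0.02703293 0.05332328] [0.53271887 0.06134011 0.05917146]
((449.470703125, 4.553153991699219), (175.41983032226562, 100.24702453613281), 7.519430637359619)
```

>>> apply_moves(
  plan=[0,0,-2.5,0,-5.46,-0.4,0,0.0685,-5.46,-0.4,0,0.0685,-5.46,-0.4,0,0.0685,-5.46,-0.4,0,0.0685,-5.46,-0.4,0,0.0685,-5.46,-0.4,0,0.0685,-5.46,-0.4,0,0.0685,-5.46,-0.4,0,0.0685,-5.46,-0.4,0,0.0685,-5.46,-0.4,0,0.0685,-5.46,-0.4,0,0.0685,-5.46,-0.4,0,0.0685,0,0,0,0,0,0,0,0,0,0,0,0],
)

```text
time_s: 4.25
ee_pos: [0.4609, 0.0395, 0.0649]
eef_rot: [3.139, 0.0, 1.74]
force: [10.8, 1.7, -13.6]
grip_width: 0.0156
grip_force: 12.0
```

```bash
python3 -c "
from h import *
c=snap('wrist','w3');d=snap('side','d3')
A=cv2.resize(c['image'][180:300,100:500],(800,240),interpolation=3)
B=cv2.resize(c['image'][190:270,350:470],(480,320),interpolation=3); 
I=np.zeros((560,800,3),np.uint8);I[:240]=A;I[240:560,:480]=B
I[240:560,480:]=cv2.resize(d['image'][175:255,275:355],(320,320),interpolation=3)
cv2.imwrite('pics/w3b.png',I[:,:,::-1])"
```

```text
(no output)
```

View pics/w3b.png

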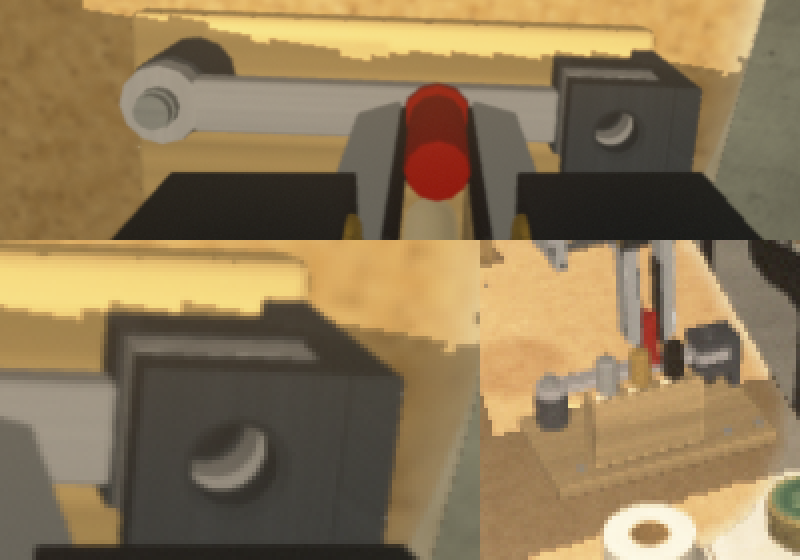

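The bar is at the fork, and bright metal shows through the fork hole, centred near (408,245). I'll overlay modelled hole circles to judge how well the holes line up.

```bash
python3 -c "
from h import *
c=load('w3')
F=atz(c,350+232/4,190+222/4,.058);print('fork',F)
g=atz(c,100+155/2,180+108/2,.054);print('hinge',g,np.linalg.norm((F-g)[:2]),np.arctan2(*(F-g)[:2][::-1]))
k=atz(c,100+437/2,180+170/2,.089);print('knob',k)
t=np.linspace(0,2*np.pi,60)
s=8;x0,y0=390,225
def ov(off):
  I=cv2.resize(c['image'][y0:y0+40,x0:x0+48],None,fx=s,fy=s,interpolation=cv2.INTER_NEAREST)
  for r,z,o,col in((6,.058,0,(255,0,0)),(6,.05,0,(255,128,0)),(6.25,.047,off,(0,255,0)),(6.25,.039,off,(0,255,255)),(6,.038,0,(255,0,255))):
    n=np.array([-.131,.991])*o
    P=np.c_[F[0]+(r*np.cos(t)+n[0])/1e3,F[1]+(r*np.sin(t)+n[1])/1e3,0*t+z]
    q=((proj(c,P)-[x0,y0]+.5)*s).astype(int);cv2.polylines(I,[q],True,col,1)
  return I
cv2.imwrite('pics/ov.png',np.vstack([np.hstack([ov(-2),ov(0)])[:290],np.hstack([ov(2),ov(99)])[:290]])[:,:,::-1])"
```

```text
fork [0.50929844 0.046154   0.058     ]
hinge [0.38247418 0.0298548  0.054     ] 0.12786733765832606 0.12781734127076952
knob [0.46043792 0.03954336 0.089     ]
```

View pics/ov.png

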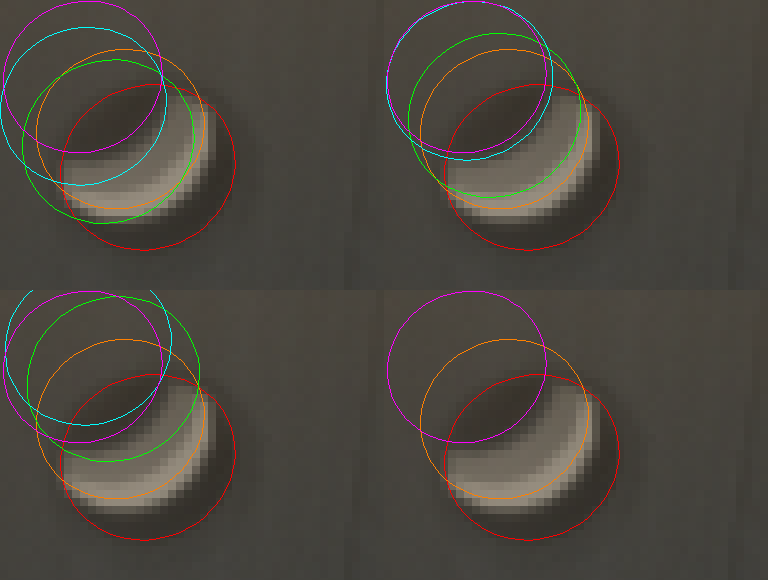

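The overlay matches an offset of about 0 mm, within 1 mm, so the bar is lined up. The fork hole is at (0.5093, 0.0462), 1 mm or less from the prediction. I'll release and go above the pin.

>>> apply_moves(
  plan=[0,0,0,0,0,0,0,0,0,0,0,0],
  hand=-0.4,
)

```text
time_s: 4.65
ee_pos: [0.46, 0.0395, 0.0652]
eef_rot: [3.141, 0.0, 1.741]
force: [-0.0, 0.1, -0.1]
grip_width: 0.0278
grip_force: 0.0
```

>>> apply_moves(
  plan=[0,0,-15,0,0,0,-30,0,0,0,-35,0,0,0,0,0,-31.9,-5.9,0,0,-31.9,-5.9,0,0,-31.9,-5.9,0,0,-31.9,-5.9,0,0,-31.9,-5.9,0,0,-31.9,-5.9,0,0,-31.9,-5.9,0,0,-31.9,-5.9,0,0,-31.9,-5.9,0,0,-31.9,-5.9,0,0,0,0,0,0,0,0,0,0],
)

```text
time_s: 6.25
ee_pos: [0.4554, -0.2848, 0.1441]
eef_rot: [-3.141, -0.001, 1.74]
force: [-0.4, 0.5, 0.3]
grip_width: 0.028
grip_force: 0.0
```

```bash
python3 -c "
from h import *
c=snap('wrist','w4');print(monitor.get_obs()['ee_pos'])
d=snap('side','d4')
I=np.zeros((600,800,3),np.uint8);I[:375,:600]=cv2.resize(c['image'],(600,375),interpolation=3)
I[375:600,:300]=cv2.resize(d['image'][180:255,275:375],(300,225),interpolation=3)
I[375:600,300:660]=cv2.resize(c['image'][180:280,250:410],(360,225),interpolation=3)
cv2.imwrite('pics/w4b.png',I[:,:,::-1]);print(proj(c,[[.457,-.285,.086]]))"
```

```text
[ 0.45552069 -0.28423436  0.14431674]
[[321.33838581 218.49320032]]
```

View pics/w4b.png

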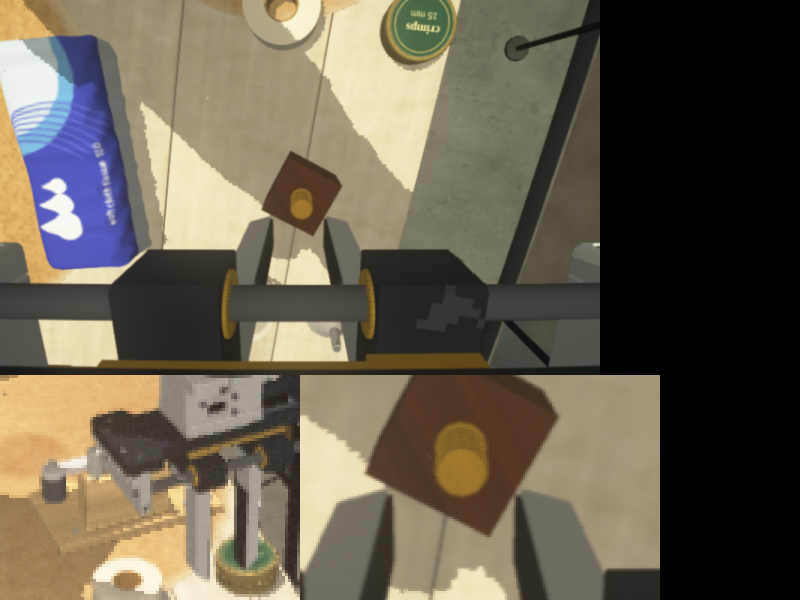

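```bash
python3 -c "
from h import *
c=load('w4');k=atz(c,321.6,223.1,.086);p=np.array([.4555,-.2842,.1443]);w=1.74;e=k-p
print(k,dep(c,321,223),e[0]*np.cos(w)+e[1]*np.sin(w),e[0]*np.sin(w)-e[1]*np.cos(w))"
```

```text
[ 0.45773717 -0.28820974  0.086     ] [ 0.45730742 -0.28815515  0.08618735] -0.004329209636857241 0.0015299903411087443
```

>>> apply_moves(
  plan=[-4.3,1.5,0,0,0,0,28,0,0,0,30,0,0,0,25,0,0,0,0,0],
)

```text
time_s: 6.85
ee_pos: [0.4569, -0.2875, 0.0592]
eef_rot: [-3.138, -0.004, 1.742]
force: [-0.1, 0.0, -0.8]
grip_width: 0.0283
grip_force: 0.0
```

>>> apply_moves(
  plan=[0,0,0,0,0,0,0,0,0,0,0,0,0,0,0,0,0,0,0,0,0,0,0,0],
  hand=-1,
  squeeze=40,
)

```text
time_s: 7.45
ee_pos: [0.4587, -0.2892, 0.0634]
eef_rot: [3.14, 0.002, 1.741]
force: [0.1, 1.0, 7.4]
grip_width: 0.0148
grip_force: 40.0
```

>>> apply_moves(
  plan=[0,0,-10,0,0,0,-25,0,0,0,-30,0,0,0,-30,0,0,0,0,0,32.2,10.7,0,0,32.2,10.7,0,0,32.2,10.7,0,0,32.2,10.7,0,0,32.2,10.7,0,0,32.2,10.7,0,0,32.2,10.7,0,0,32.2,10.7,0,0,32.2,10.7,0,0,32.2,10.7,0,0],
)

```text
time_s: 8.95
ee_pos: [0.5088, 0.048, 0.157]
eef_rot: [-3.141, 0.0, 1.741]
force: [0.6, -0.6, -0.9]
grip_width: 0.0155
grip_force: 40.0
```

>>> apply_moves(
  plan=[0,0,10,0,0,0,10,0,0,0,0,0,0,0,0,0],
)

```text
time_s: 9.35
ee_pos: [0.5088, 0.0457, 0.1367]
eef_rot: [-3.141, -0.0, 1.74]
force: [0.4, 0.3, -0.2]
grip_width: 0.0149
grip_force: 40.0
```

```bash
python3 -c "
from h import *
c=snap('wrist','w5');d=snap('side','d5');s=snap('scene','s5');o=monitor.get_obs();print(o['ee_pos'],o['eef_rot'],o['force'],o['grip_width'])
I=np.zeros((600,800,3),np.uint8);I[:300]=cv2.resize(c['image'][150:300,120:520],(800,300),interpolation=3)
I[300:,:400]=cv2.resize(d['image'][150:230,280:360],(400,300),interpolation=3)
I[300:,400:]=cv2.resize(s['image'][155:235,275:355],(400,300),interpolation=3)
cv2.imwrite('pics/w5b.png',I[:,:,::-1]);print(proj(c,[[.5093,.0462,.058]]))"
```

```text
[0.50910227 0.04600511 0.13730263] [3.14110348e+00 1.04013716e-04 1.73981669e+00] [ 0.33991349  0.28790799 -0.72491973] 0.015575755403891004
[[319.75370837 209.84624251]]
```

View pics/w5b.png

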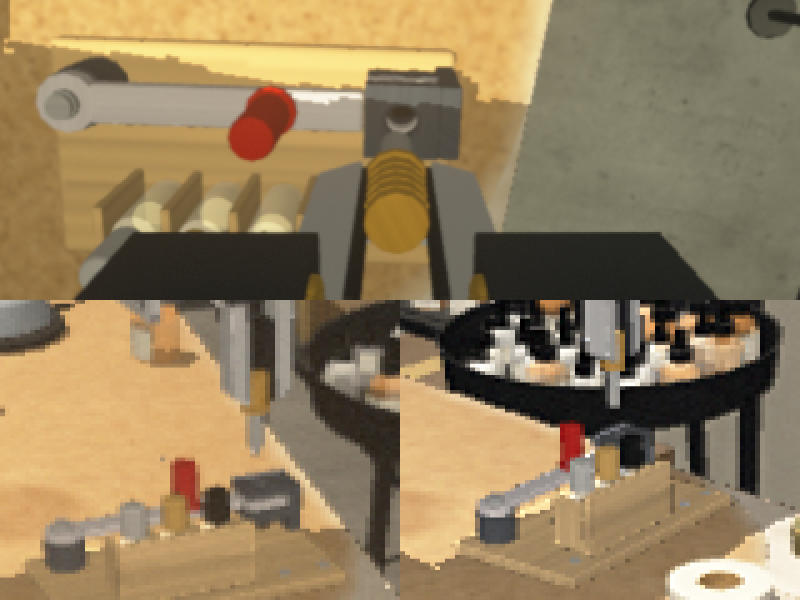

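```bash
python3 -c "
from h import *
c=load('w5')
F=atz(c,120+402/2-.25,150+118/2-.25,.058);P=atz(c,120+397/2-.25,150+222/2-.25,.1373+.0226);T=np.array([.5091,.0460,.1373]);w=1.74
for n,a in(('F',F),('pin',P)):
  e=a-T;print(n,a,e[0]*np.cos(w)+e[1]*np.sin(w),e[0]*np.sin(w)-e[1]*np.cos(w))"
```

```text
F [0.50988601 0.04714993 0.058     ] 0.0010011422294129233 0.0009684265202311089
pin [0.508005   0.04741187 0.1599    ] 0.0015761058095296533 -0.0008416085335633254
```

>>> apply_moves(
  plan=[-0.5,0.8,0,0,0,0,10,0,0,0,10,0,0,0,4,0,0,0,4,0,0,0,4,0,0,0,0,0],
)

```text
time_s: 10.2
ee_pos: [0.5097, 0.0462, 0.1044]
eef_rot: [-3.141, -0.0, 1.741]
force: [-0.5, -0.3, -0.1]
grip_width: 0.0152
grip_force: 40.0
```

>>> apply_moves(
  plan=[0,0,3,0,0,0,3,0,0,0,3,0,0,0,3,0,0,0,0,0],
)

```text
time_s: 10.7
ee_pos: [0.5099, 0.0461, 0.0926]
eef_rot: [3.141, 0.0, 1.741]
force: [3.6, -1.9, -2.4]
grip_width: 0.015
grip_force: 40.0
```

>>> apply_moves(
  plan=[-0.3,0.4,0,0,0,0,3,0,0,0,3,0,0,0,3,0,0,0,0,0],
)

```text
time_s: 11.2
ee_pos: [0.5102, 0.046, 0.0835]
eef_rot: [-3.141, 0.0, 1.741]
force: [2.6, -2.6, -3.3]
grip_width: 0.015
grip_force: 40.0
```

>>> apply_moves(
  plan=[-0.3,0.3,2,0,0,0,2,0,0,0,2,0,0,0,2,0,0,0,2,0,0,0,0,0],
)

```text
time_s: 11.8
ee_pos: [0.5106, 0.0458, 0.0738]
eef_rot: [-3.141, -0.0, 1.741]
force: [0.2, -1.2, 2.2]
grip_width: 0.0154
grip_force: 40.0
```

>>> apply_moves(
  plan=[0,0,1.5,0,0,0,1.5,0,0,0,1,0,0,0,0,0],
)

```text
time_s: 12.2
ee_pos: [0.5106, 0.0458, 0.0699]
eef_rot: [-3.142, -0.0, 1.741]
force: [-0.2, -2.3, 3.5]
grip_width: 0.0149
grip_force: 40.0
```

>>> apply_moves(
  plan=[0,0,1,0,0,0,0,0],
)

```text
time_s: 12.4
ee_pos: [0.5107, 0.0458, 0.0695]
eef_rot: [3.141, 0.0, 1.741]
force: [-3.0, -2.1, 9.8]
grip_width: 0.0153
grip_force: 40.0
```

>>> apply_moves(
  plan=[0,0,0.8,0,0,0,0.5,0,0,0,0,0],
)

```text
time_s: 12.7
ee_pos: [0.5108, 0.0458, 0.0693]
eef_rot: [3.141, 0.0, 1.741]
force: [-10.1, -2.3, 26.2]
grip_width: 0.0151
grip_force: 40.1
```

The push force now climbs steeply at TCP z 0.0693, against 0.0694 expected, so the pin is seated. I'll ease off, release and lift.

>>> apply_moves(
  plan=[0,0,-1,0,0,0,0,0],
)

```text
time_s: 12.9
ee_pos: [0.5107, 0.0458, 0.0694]
eef_rot: [3.141, 0.0, 1.741]
force: [-4.5, -2.3, 14.4]
grip_width: 0.0147
grip_force: 40.0
```

>>> apply_moves(
  plan=[0,0,0,0,0,0,0,0,0,0,0,0,0,0,0,0],
  hand=-0.45,
)

```text
time_s: 13.3
ee_pos: [0.5105, 0.0458, 0.0684]
eef_rot: [-3.141, -0.0, 1.741]
force: [-0.3, -0.2, 0.4]
grip_width: 0.0259
grip_force: 0.0
```

>>> apply_moves(
  plan=[0,0,-10,0,0,0,-30,0,0,0,-35,0,0,0,-20,0,-25,0,0,0,-25,0,0,0,0,0,0,0,0,0,0,0],
)

```text
time_s: 14.1
ee_pos: [0.519, -0.0035, 0.164]
eef_rot: [3.141, -0.0, 1.74]
force: [0.6, -0.3, 0.4]
grip_width: 0.0258
grip_force: 0.0
```

```bash
python3 -c "
from h import *
c=snap('wrist','w6');d=snap('side','d6');s=snap('scene','s6')
I=np.zeros((600,800,3),np.uint8);I[:300]=cv2.resize(c['image'][20:220,60:593],(800,300),interpolation=3)
I[300:,:400]=cv2.resize(d['image'][170:245,280:380],(400,300),interpolation=3)
I[300:,400:]=cv2.resize(s['image'][170:245,275:375],(400,300),interpolation=3)
cv2.imwrite('pics/w6b.png',I[:,:,::-1]);q=proj(c,[[.5105,.046,.092]])[0];print(q,monitor.get_obs()['ee_pos'])
u,v=q.astype(int)
for j in range(-8,9,4):print([dep(c,u+i,v+j)[2].round(4) for i in range(-8,9,4)])"
```

```text
[318.77517955 142.35198673] [ 0.51897253 -0.00278911  0.16378886]
[np.float64(0.0704), np.float64(0.0912), np.float64(0.0921), np.float64(0.0918), np.float64(0.0836)]
[np.float64(0.0914), np.float64(0.0926), np.float64(0.0925), np.float64(0.0916), np.float64(0.0929)]
[np.float64(0.0907), np.float64(0.0917), np.float64(0.0927), np.float64(0.0925), np.float64(0.0914)]
[np.float64(0.0922), np.float64(0.0921), np.float64(0.0924), np.float64(0.0917), np.float64(0.0919)]
[np.float64(0.0919), np.float64(0.0918), np.float64(0.0924), np.float64(0.0919), np.float64(0.0923)]
```

View pics/w6b.png

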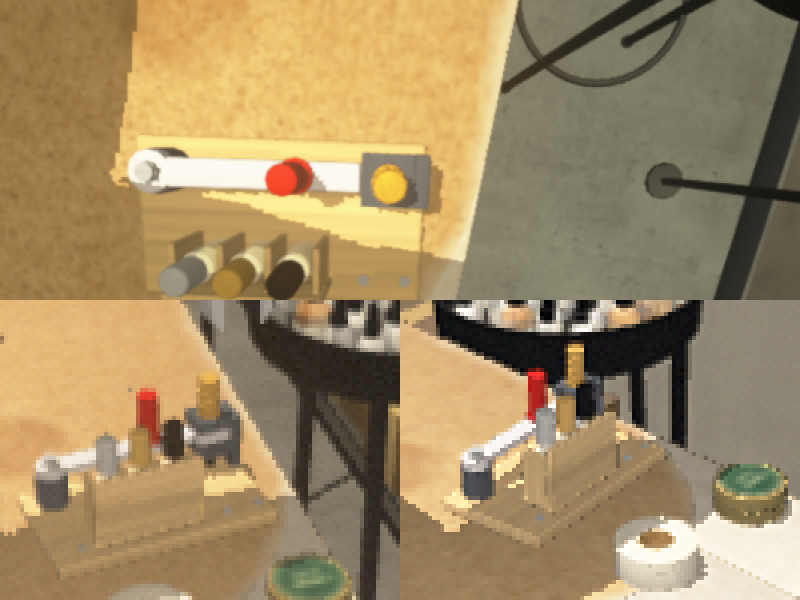

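The pin's top reads 0.092 m, exactly the seated height. It's in the fork, the bar is shut and all three atomisers are standing, so I'm handing in.

```bash
python3 -c "
from station import ctrl
print(ctrl.hand_in())"
```

```text
the job is handed in; nothing more can be done
None
```

I swung the bar shut, pushed the locking pin home (its top read 92 mm, the seated height) and released it. The atomisers are still standing, and I handed the job in at about 14 s; no verdict came back.

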